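Put the bench away: bottles, vials and dish into their trays

TASK

Tidy the loose ware into the white sorting trays: stand the two reagent bottles in the tray with the two large bays, one to a bay; stand the two small vials in the tray with the two small bays, one to a bay; and lay the petri dish flat inside the low undivided tray. Keep the bottles and vials upright all the while and let go of everything at the end.

Things in the scene. Friction and masses are not known exactly. Their poses are not given: they have to be found in the camera images.
- bottle_a_mid (a point): Reagent bottle with a red cap, 40 mm in diameter and 79 mm tall: body 40 mm wide up to 61 mm, then a knurled screw cap 26 to 28 mm wide (61 to 79 mm), about 60 g; the colour of the cap means nothing. Point at its centre, 39.5 mm above its foot; z is its axis, up. Starts standing upright on the worktop.
- bottle_b_mid (a point): Reagent bottle with a blue cap, 40 mm in diameter and 79 mm tall: body 40 mm wide up to 61 mm, then a knurled screw cap 26 to 28 mm wide (61 to 79 mm), about 60 g; the colour of the cap means nothing. Point at its centre, 39.5 mm above its foot; z is its axis, up. Starts standing upright on the worktop.
- vial_a_mid (a point): Small white dropper vial, 16 mm in diameter and 45 mm tall, its red cap (14 mm wide) from 31 mm up, about 12 g. The two vials are alike. Point at its centre, 22.5 mm above its foot; z is its axis, up. Starts standing upright on the worktop.
- vial_b_mid (a point): Small white dropper vial, 16 mm in diameter and 45 mm tall, its red cap (14 mm wide) from 31 mm up, about 12 g. The two vials are alike. Point at its centre, 22.5 mm above its foot; z is its axis, up. Starts standing upright on the worktop.
- dish_mid (a point): Flat round petri dish with its lid on, clear with cream filling, 62 mm across the lid (the solid that fingers meet is 58 mm wide and 12 mm high), 14 mm high, about 20 g. Point on its axis, 7 mm above its underside; z is its axis, up. Starts lying flat on the worktop.
- bottle_tray: White tray with two large square bays, fixed to the bench; 72 mm (x) by 140 mm (y), 34 mm high. Origin: centre of its underside; z up. A divider at y = 0 (top 4 mm below the rim) parts two bays, each 64 x 64 mm inside, centred at x = 0, y = +34 mm and y = -34 mm; inner floor 4 mm above the origin, walls 4 mm thick with a rolled rim 2 mm proud outside.
- vial_tray: White tray with two small square bays, fixed to the bench; 48 mm (x) by 92 mm (y), 20 mm high. Origin: centre of its underside; z up. A divider at y = 0 (top 4 mm below the rim) parts two bays, each 40 x 40 mm inside, centred at x = 0, y = +22 mm and y = -22 mm; inner floor 4 mm above the origin, walls 4 mm thick with a rolled rim 2 mm proud outside.
- dish_tray: Low white tray without a divider, fixed to the bench; 100 mm (x) by 140 mm (y), 10 mm high. Origin: centre of its underside; z up. Inside 92 x 132 mm, inner floor 4 mm above the origin, rim 6 mm above that floor; walls 4 mm thick.
Things that resemble listed ones, but are neither listed nor needed, are in the scene too. What is shaped like the dish_tray but green is not meant.

How it is judged:
At the end, for the whole second after the job is handed in: Bottles upright (0.12 rad) on the floor of bottle_tray, vials in vial_tray, one to a bay, each within 14.5 mm of the bay centre in x and y; dish flat (0.06 rad) on the floor of dish_tray within 19 mm (x), 39 mm (y) of its centre; all released, under 0.02 m/s. Either bay of a tray will do (((x of bottle_a_mid in the frame of bottle_tray between -0.0145 and 0.0145 m and y of bottle_a_mid in the frame of bottle_tray between 0.0195 and 0.0485 m and z of bottle_a_mid in the frame of bottle_tray between 0.0385 and 0.0485 m and angle between each of bottle_a_mid, bottle_b_mid's own z axis and vertical below 0.12 rad and x of bottle_b_mid in the frame of bottle_tray between -0.0145 and 0.0145 m and y of bottle_b_mid in the frame of bottle_tray between -0.0485 and -0.0195 m and z of bottle_b_mid in the frame of bottle_tray between 0.0385 and 0.0485 m) or (x of bottle_a_mid in the frame of bottle_tray between -0.0145 and 0.0145 m and y of bottle_a_mid in the frame of bottle_tray between -0.0485 and -0.0195 m and z of bottle_a_mid in the frame of bottle_tray between 0.0385 and 0.0485 m and angle between each of bottle_a_mid, bottle_b_mid's own z axis and vertical below 0.12 rad and x of bottle_b_mid in the frame of bottle_tray between -0.0145 and 0.0145 m and y of bottle_b_mid in the frame of bottle_tray between 0.0195 and 0.0485 m and z of bottle_b_mid in the frame of bottle_tray between 0.0385 and 0.0485 m)) and ((x of vial_a_mid in the frame of vial_tray between -0.0145 and 0.0145 m and y of vial_a_mid in the frame of vial_tray between 0.0075 and 0.0365 m and z of vial_a_mid in the frame of vial_tray between 0.0215 and 0.0315 m and angle between each of vial_a_mid, vial_b_mid's own z axis and vertical below 0.12 rad and x of vial_b_mid in the frame of vial_tray between -0.0145 and 0.0145 m and y of vial_b_mid in the frame of vial_tray between -0.0365 and -0.0075 m and z of vial_b_mid in the frame of vial_tray between 0.0215 and 0.0315 m) or (x of vial_a_mid in the frame of vial_tray between -0.0145 and 0.0145 m and y of vial_a_mid in the frame of vial_tray between -0.0365 and -0.0075 m and z of vial_a_mid in the frame of vial_tray between 0.0215 and 0.0315 m and angle between each of vial_a_mid, vial_b_mid's own z axis and vertical below 0.12 rad and x of vial_b_mid in the frame of vial_tray between -0.0145 and 0.0145 m and y of vial_b_mid in the frame of vial_tray between 0.0075 and 0.0365 m and z of vial_b_mid in the frame of vial_tray between 0.0215 and 0.0315 m)) and x of dish_mid in the frame of dish_tray between -0.019 and 0.019 m and y of dish_mid in the frame of dish_tray between -0.039 and 0.039 m and z of dish_mid in the frame of dish_tray between 0.008 and 0.014 m and angle between dish_mid's own z axis and vertical below 0.06 rad and linear speed of each of bottle_a, vial_a, dish, bottle_b, vial_b below 0.02 m/s); the robot touches nothing.
It fails at once if bottle_a is tipped over (leans more than 0.7 rad) (angle between bottle_a_mid's own z axis and vertical above 0.7 rad).
It fails at once if bottle_b is tipped over (leans more than 0.7 rad) (angle between bottle_b_mid's own z axis and vertical above 0.7 rad).
It fails at once if vial_a is tipped over (leans more than 0.7 rad) (angle between vial_a_mid's own z axis and vertical above 0.7 rad).
It fails at once if vial_b is tipped over (leans more than 0.7 rad) (angle between vial_b_mid's own z axis and vertical above 0.7 rad).
It also fails if it takes over 115 s, if anything falls off the work surface, if the arm or the gripper's body presses on something with over 40 N, if the wrist force passes 120 N, or if a joint passes its speed limit or range.

ROBOT

A 6-joint arm with a two-finger parallel gripper is mounted at the origin on a cart in front of the work surface, level with it; the furniture and walls round the work are solid. World frame = base frame: x ahead of the robot, y to its left, z up, the work surface at z = 0. Lengths are in m, angles in rad, forces in N, time in s.
With the tool pointing down it reaches from about 0.375 to 0.9 m from the base axis. Payload 3.1 kg.
Tool frame: the origin (TCP) lies at the very end of the fingers, on their centre line; the grasp point (between the pads) lies 19 mm behind it (manip.grasp_offset is the distance from the TCP to the grasp point, in m); y points along the fingers, z is the direction in which the jaws open and shut, and the axes are right-handed (so a half turn about y gives the same grasp; the last joint's range is limited). The gripper opens to 85 mm and grips with 20 to 120 N. Pads are 22 mm wide; open, the fingers measure 114 mm over their backs; the gripper's body (76 mm by 85 mm) begins 54 mm behind the grasp point. The pads swing forward as they close: fully open they stand 13 mm farther back than shut.
Start: joints at [-1.298, 0.527, 1.433, -0, 1.181, -0.178], TCP at [0.273, -0.562, 0.231] pointing down, gripper open.
Joint ranges: [-3.08, 3.08], [-0.75, 2.2], [0.22, 2.44], [-1.43, 4.57], [0, 2.65], [-2.85, 2.85]. Speed limits (rad/s): [2.79, 2.79, 3.14, 3.14, 3.14, 3.14].

INTERFACE

Orientations are given as a unit quaternion [x, y, z, w].
In Python, from station import manip gives the robot as it stands.
- The arm moves only by the tool apply_moves, never from a script. Its argument "motion" is a list of rows, each a list of 5 numbers: the finger opening in mm, from 0 to 85.4, then the shift along the tool's x, y, z in units of 30 mm (1.0 is 30 mm), then the turn about the tool's y in units of 10 degrees (1.0 is 10 degrees). In form: [[fingers, x, y, z, twist], ...]. A call has 1 to 12 rows; each row is the pose to reach, as a shift and turn from the pose commanded when the call began, along the tool's axes at that moment; what a row does not reach only later rows make up. A row lasts 1/8 s, in which the tool goes at most 62.5 mm and 10.7 degrees, less where a joint would pass 70% of its speed; a pose out of reach is approached as far as the arm can. A call with a gripper value outside its range is refused whole. The fingers move at their own pace and stop on an object; "squeeze" is the grip in N (left out, the last holds). Time passes only in rows, so rows that repeat a pose let the fingers close. It gives the time, the measured TCP pose, the force and the opening at its end, in the units of the state.
- manip.sense(): the state, without advancing time (a new reading comes with each control period).
- manip.snapshot(name): name is "scene" or "top" or "wrist"; returns the picture (420x560x3 uint8, red, green, blue); there is no depth.
- manip.get_calibration(name): a dict with "intrinsics" (3x3 intrinsics, pixels), "dist_coeffs" ([k1, k2, p1, p2, k3] as OpenCV has them; the pictures are not rectified), "extrinsics" (4x4, takes a point from camera to world coordinates). Camera axes: x right, y up, looking along -z (the intrinsics and any distortion apply to the point x, -y, -z); pixel columns grow to the right and rows downward; lengths in m; the calibration is good to about 2 mm. A picture is of the moment at which its call begins: read the wrist's pose just before it. get_calibration takes no time and is no camera call; for the wrist camera it gives the pose at the moment of the call.
- manip.sign_off(): hands the job in, once; it reports no verdict.
The state is a dict: "t": time; "q": joint angles; "qd": joint speeds; "tau": joint torques, N m; "tcp_pos": TCP position; "tool_rot": TCP orientation; "force": force on the tool from outside, world axes, zero at the start; "ft_torque": the same for the moment, N m; "finger_gap": opening from 0.0 (shut) to 1.0 (fully open).
Only numpy, scipy, OpenCV 4.12 (cv2) and the standard library are available. Lean on these libraries where they do the work, as an engineer would, in place of code of your own. Each camera call takes 0.05 s, during which the arm holds its last target.

## Working session

There is one attempt and no reset: what is moved stays moved. The work goes in short steps, Python scripts to look and compute and a tool call to move; the robot and the scene stay as the last step left them, time stands still between calls to the robot, and variables do not carry over. Pictures are saved under pics/ and viewed, and the job is handed in when it is done.

Besides the shell and the picture viewer there is one more tool, called after "Call:" as a command line: name --pt "numbers of a row" for each row, then --argument value for the rest. apply_moves: Moves the arm, as the interface text tells. Its arguments: {"type":"object","properties":{"motion":{"type":"array"},"squeeze":{"type":"number"}},"required":["motion"]}

```bash
ls; mkdir -p pics
python3 - <<'E'
from station import manip
import cv2,numpy as np
print(manip.sense())
for n in ("scene","top"):
    im=manip.snapshot(n); cv2.imwrite(f"pics/{n}0.png",im[:,:,::-1])
    c=manip.get_calibration(n); print(n,c)
E
```

```text
pics
{'t': 0.0, 'q': array([-1.29747530e+00,  5.28471716e-01,  1.43395061e+00,  2.24203231e-05,
        1.18140314e+00, -1.78494281e-01]), 'qd': array([ 0.00052073, -0.00031284, -0.00033677, -0.00173313, -0.00061462,
       -0.00108088]), 'tau': array([ 1.60380091e-04, -4.42354381e+01, -1.78022808e+01, -3.03513052e-04,
        8.20291985e-03, -2.27614258e-06]), 'tcp_pos': array([ 0.27270633, -0.56154141,  0.23031486]), 'tool_rot': array([-0.15841264,  0.68992917, -0.68835142,  0.15835245]), 'force': array([ 0.28213727, -0.91093216,  0.38710838]), 'ft_torque': array([ 0.00334182, -0.04318442, -0.06551066]), 'finger_gap': 1.0001764294076367}
scene {'intrinsics': array([[530.92915307,   0.        , 278.14355547],
       [  0.        , 530.92915307, 206.40777878],
       [  0.        ,   0.        ,   1.        ]]), 'dist_coeffs': array([-0.12711706,  0.        ,  0.        ,  0.        ,  0.        ]), 'extrinsics': array([[ 0.72546622,  0.33429757, -0.60161774, -0.44368848],
       [-0.68777359,  0.31934006, -0.65191212, -1.29086009],
       [-0.02581199,  0.88671701,  0.46159147,  0.7706753 ],
       [ 0.        ,  0.        ,  0.        ,  1.        ]])}
top {'intrinsics': array([[387.10538735,   0.        , 272.93492996],
       [  0.        , 387.10538735, 215.44246044],
       [  0.        ,   0.        ,   1.        ]]), 'dist_coeffs': array([-0.01320987,  0.        ,  0.        ,  0.        ,  0.        ]), 'extrinsics': array([[-0.02659638,  0.99507174, -0.09552413,  0.36399204],
       [-0.99963475, -0.02601597,  0.00731658, -0.31860095],
       [ 0.00479536,  0.09568384,  0.99540022,  1.25345352],
       [ 0.        ,  0.        ,  0.        ,  1.        ]])}
```

View pics/scene0.png

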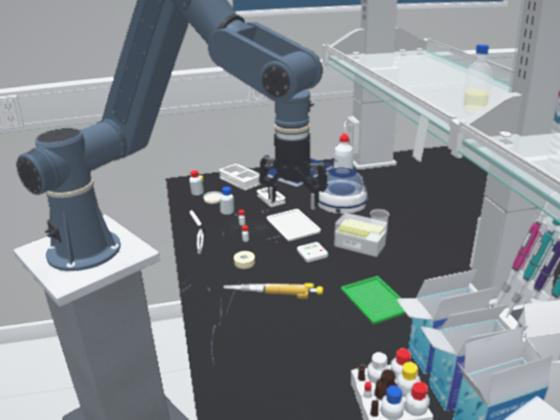

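View pics/top0.png

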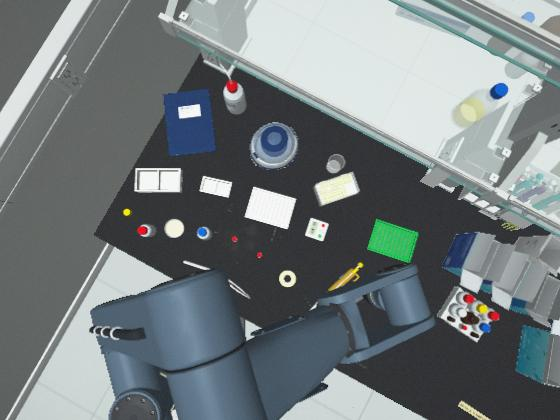

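Run:
```python
import cv2
a=cv2.imread("pics/top0.png")[150:310,95:375]; cv2.imwrite("pics/top0c.png",cv2.resize(a,None,fx=2.85,fy=2.85,interpolation=cv2.INTER_CUBIC))
a=cv2.imread("pics/scene0.png")[150:290,170:400]; cv2.imwrite("pics/sc0c.png",cv2.resize(a,None,fx=3.4,fy=3.4,interpolation=cv2.INTER_CUBIC))
```

```text
(no output)
```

View pics/top0c.png

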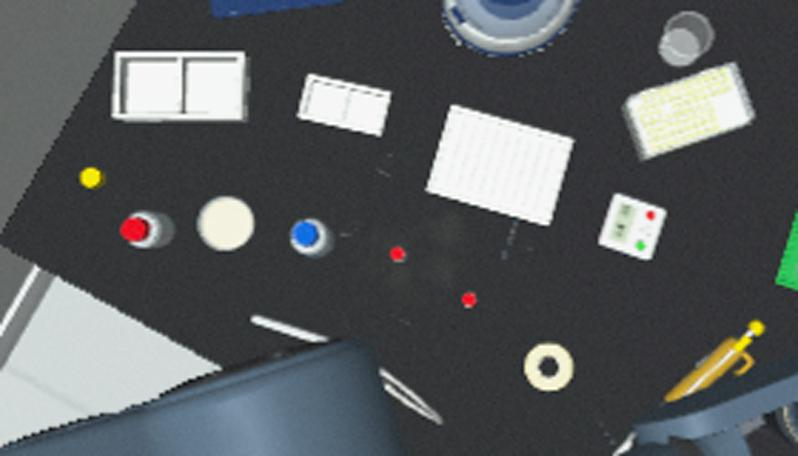

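View pics/sc0c.png

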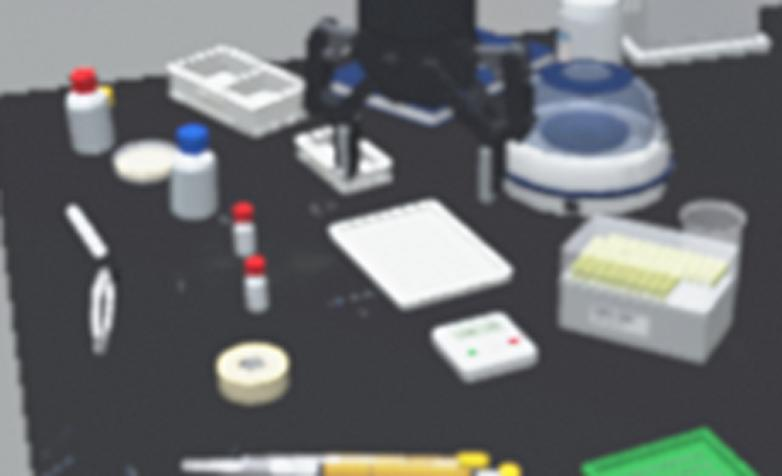

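```bash
cat > h.py <<'E'
import numpy as np, cv2
from station import manip
def ray(c,uv):
    K=np.array(c["intrinsics"]);d=np.array(c["dist_coeffs"]);E=np.array(c["extrinsics"])
    p=cv2.undistortPoints(np.array(uv,float).reshape(-1,1,2),K,d).reshape(-1,2)
    v=np.c_[p[:,0],-p[:,1],-np.ones(len(p))]@E[:3,:3].T
    return E[:3,3],v
def onplane(c,uv,z):
    o,v=ray(c,uv); s=(z-o[2])/v[:,2]; return o+v*s[:,None]
def proj(c,P):
    K=np.array(c["intrinsics"]);d=np.array(c["dist_coeffs"]);E=np.array(c["extrinsics"])
    q=(np.atleast_2d(P)-E[:3,3])@E[:3,:3]; q=q*np.array([1,-1,-1])
    return cv2.projectPoints(q,np.zeros(3),np.zeros(3),K,d)[0].reshape(-1,2)
def tri(c1,p1,c2,p2):
    o1,v1=ray(c1,[p1]);o2,v2=ray(c2,[p2]);A=np.c_[v1[0],-v2[0]]
    s=np.linalg.lstsq(A,o2-o1,rcond=None)[0]; a=o1+s[0]*v1[0];b=o2+s[1]*v2[0]
    return (a+b)/2,np.linalg.norm(a-b)
def blobs(im,mask,amin=10):
    n,l,s,c=cv2.connectedComponentsWithStats(mask.astype(np.uint8))
    return [(c[i],s[i]) for i in range(1,n) if s[i][4]>=amin],l
E
python3 - <<'E'
from h import *
c=manip.get_calibration("top"); im=cv2.imread("pics/top0.png"); h=cv2.cvtColor(im,cv2.COLOR_BGR2HSV)
H,S,V=[h[...,i] for i in range(3)]
reg=np.zeros(H.shape,bool); reg[150:300,95:340]=1
def show(n,m,z):
    for cc,s in blobs(im,m&reg)[0]: print(n,cc.round(1),s, onplane(c,[cc],z).round(4))
show("red z.079/.045",((H<8)|(H>172))&(S>150)&(V>120),.079)
show("red vial",((H<8)|(H>172))&(S>150)&(V>120),.045)
show("blue",(H>100)&(H<125)&(S>150)&(V>120),.079)
show("cream",(H>15)&(H<35)&(S>15)&(S<90)&(V>170),.014)
n,l,s,cc=cv2.connectedComponentsWithStats(((V>190)&(S<40)&reg).astype(np.uint8))
for i in range(1,n):
    if s[i][4]>150:
        r=cv2.minAreaRect(np.argwhere(l==i)[:,::-1].astype(np.float32)); print("white",cc[i].round(1),s[i],r)
        bp=cv2.boxPoints(r)
        for z in (0.01,0.02,.034):
            P=onplane(c,bp,z); print(z,P.mean(0).round(4),np.linalg.norm(P[0]-P[1]).round(3),np.linalg.norm(P[1]-P[2]).round(3),[np.degrees(np.arctan2(*(P[k+1]-P[k])[[1,0]])).round(1) for k in (0,1)])
E
```

```text
red z.079/.045 [141.2 230.1] [137 227   9   7  56] [[0.4426 0.0739 0.079 ]]
red z.079/.045 [233.6 238.5] [232 237   5   4  17] [[ 0.4097 -0.2064  0.079 ]]
red z.079/.045 [259.  254.7] [257 253   5   4  18] [[ 0.3589 -0.282   0.079 ]]
red vial [141.2 230.1] [137 227   9   7  56] [[0.4449 0.0852 0.045 ]]
red vial [233.6 238.5] [232 237   5   4  17] [[ 0.4111 -0.2031  0.045 ]]
red vial [259.  254.7] [257 253   5   4  18] [[ 0.3587 -0.281   0.045 ]]
blue [201.6 231.5] [198 228   8   8  54] [[ 0.4333 -0.1096  0.079 ]]
cream [330.  190.1] [319 178  21  25 272] [[ 0.5607 -0.5149  0.014 ]]
cream [174.4 228.2] [166 220  18  17 239] [[ 0.4502 -0.0109  0.014 ]]
cream [287.1 278.4] [279 271  17  16 180] [[ 0.2813 -0.3671  0.014 ]]
white [158.3 180.2] [134 168  47  24 923] ((156.99998474121094, 179.49998474121094), (45.99999237060547, 22.999996185302734), -0.0)
0.01 [0.6108 0.0465 0.01  ] 0.076 0.15 [np.float64(0.5), np.float64(-91.5)]
0.02 [0.6088 0.0435 0.02  ] 0.075 0.149 [np.float64(0.5), np.float64(-91.5)]
0.034 [0.6061 0.0394 0.034 ] 0.075 0.147 [np.float64(0.5), np.float64(-91.5)]
white [2
[... 1614 characters left out ...]
4999389648438), (18.657434463500977, 18.34120750427246), 18.434947967529297)
0.01 [ 0.4354 -0.4666  0.01  ] 0.059 0.06 [np.float64(-20.4), np.float64(-110.0)]
0.02 [ 0.4348 -0.4654  0.02  ] 0.059 0.06 [np.float64(-20.4), np.float64(-110.0)]
0.034 [ 0.434  -0.4637  0.034 ] 0.058 0.059 [np.float64(-20.4), np.float64(-110.0)]
white [125.  276.8] [  95  247   77   53 2263] ((129.00001525878906, 286.5), (65.4903335571289, 55.44352340698242), 29.744882583618164)
0.01 [0.2694 0.135  0.01  ] 0.173 0.212 [np.float64(-29.7), np.float64(-120.6)]
0.02 [0.2702 0.1313 0.02  ] 0.171 0.21 [np.float64(-29.7), np.float64(-120.6)]
0.034 [0.2713 0.1262 0.034 ] 0.169 0.207 [np.float64(-29.7), np.float64(-120.6)]
```

```bash
cat >> h.py <<'E'
from scipy.spatial.transform import Rotation as R
def plan(p,jaw=None,cmd=None):
    """world TCP target -> shift in tool axes/30mm; jaw=(dx,dy) direction wanted for tool z (either sign) -> twist/10deg"""
    s=manip.sense(); M=R.from_quat(s["tool_rot"]).as_matrix()
    d=M.T@(np.array(p)-(s["tcp_pos"] if cmd is None else cmd))/0.03
    tw=0
    if jaw is not None:
        j=M.T@np.array([jaw[0],jaw[1],0.]); tw=np.degrees(np.arctan2(j[0],j[2]))
        tw=(tw+90)%180-90
    print("shift",d.round(3),"twist",round(tw/10,3),"tcp",s["tcp_pos"].round(4),"t",round(s["t"],2),"q",s["q"].round(2))
def snap(name,f):
    c=manip.get_calibration(name); im=manip.snapshot(name)[:,:,::-1].copy(); cv2.imwrite("pics/"+f,im); return c,im
E
python3 - <<'E'
from h import *
s=manip.sense(); print(R.from_quat(s["tool_rot"]).as_matrix().round(3))
c,im=snap("wrist","w0.png"); print(c)
E=np.array(c["extrinsics"]);M=R.from_quat(s["tool_rot"]).as_matrix()
print("cam in tool",(M.T@(E[:3,3]-s["tcp_pos"])).round(4),(M.T@E[:3,:3]).round(3))
t=manip.get_calibration("top");sc=manip.get_calibration("scene")
a=cv2.imread("pics/scene0.png");h=cv2.cvtColor(a,cv2.COLOR_BGR2HSV);H,S,V=[h[...,i] for i in range(3)]
for n,m in (("red",((H<8)|(H>172))&(S>150)&(V>100)),("blue",(H>100)&(H<125)&(S>150)&(V>80))):
    m=m.copy();m[:,280:]=0
    for cc,st in blobs(a,m,6)[0]: print(n,cc.round(1),st)
E
```

```text
[[-0.9   -0.001  0.437]
 [-0.437  0.002 -0.9  ]
 [-0.    -1.    -0.002]]
{'intrinsics': array([[324.0393053 ,   0.        , 278.47496523],
       [  0.        , 324.0393053 , 210.91915334],
       [  0.        ,   0.        ,   1.        ]]), 'dist_coeffs': array([-0.00323241,  0.        ,  0.        ,  0.        ,  0.        ]), 'extrinsics': array([[ 0.43815481,  0.86191273,  0.25519954,  0.33752246],
       [-0.89889679,  0.42082572,  0.12202573, -0.52932586],
       [-0.002219  , -0.28286421,  0.9591574 ,  0.37307798],
       [ 0.        ,  0.        ,  0.        ,  1.        ]])}
cam in tool [-0.0725 -0.1426 -0.0011] [[-0.002 -0.959 -0.283]
 [ 0.     0.283 -0.959]
 [ 1.    -0.002 -0.   ]]
red [194.2 173.4] [191 171   7   6  35]
red [241.  211.8] [239 210   5   5  23]
red [244.6 227.3] [242 225   6   5  24]
blue [272.6 171.7] [271 170   4   4   7]
blue [226.2 189.9] [222 186   9   9  63]
```

View pics/w0.png

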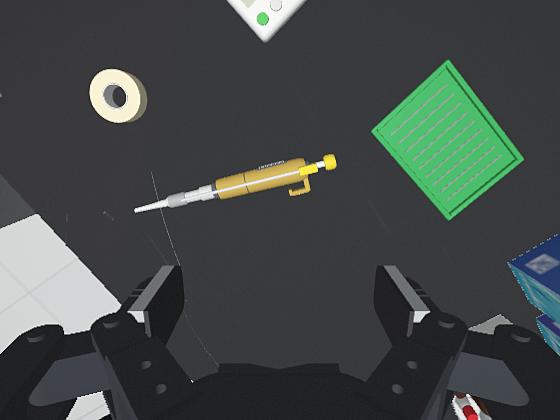

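Run:
```python
from h import *
t=manip.get_calibration("top");sc=manip.get_calibration("scene")
for n,a,b in (("botA cap",(141.2,230.1),(194.2,173.4)),("botB cap",(201.6,231.5),(226.2,189.9)),("v1",(233.6,238.5),(241,211.8)),("v2",(259,254.7),(244.6,227.3))):
    p,e=tri(t,a,sc,b); print(n,p.round(4),round(e,4))
plan((0.47,-0.06,0.27),jaw=(0.1,-1))
```

```text
botA cap [0.444  0.0774 0.0665] 0.0019
botB cap [ 0.4338 -0.108   0.0708] 0.0002
v1 [ 0.4113 -0.2024  0.0384] 0.0002
v2 [ 0.3587 -0.2808  0.0387] 0.0003
shift [-13.217  -1.291 -12.178] twist 2.018 tcp [ 0.2728 -0.5617  0.2305] t 0.15 q [-1.3   0.53  1.43 -0.    1.18 -0.18]
```

Call:
apply_moves --pt "85 -13.2 -1.3 -12.2 2" --pt "85 -13.2 -1.3 -12.2 2" --pt "85 -13.2 -1.3 -12.2 2" --pt "85 -13.2 -1.3 -12.2 2" --pt "85 -13.2 -1.3 -12.2 2" --pt "85 -13.2 -1.3 -12.2 2" --pt "85 -13.2 -1.3 -12.2 2" --pt "85 -13.2 -1.3 -12.2 2" --pt "85 -13.2 -1.3 -12.2 2" --pt "85 -13.2 -1.3 -12.2 2" --pt "85 -13.2 -1.3 -12.2 2" --pt "85 -13.2 -1.3 -12.2 2" --squeeze 25

```text
t: 1.65
tcp_pos: [0.469, -0.0612, 0.2701]
tool_rot: [0.036, -0.706, 0.706, -0.035]
force: [-0.1, 0.2, 0.1]
finger_gap: 0.993
```

Run:
```python
from h import *
s=manip.sense();print(s["t"],s["tcp_pos"],s["qd"].round(3),s["q"].round(3),R.from_quat(s["tool_rot"]).as_matrix().round(3))
c,im=snap("wrist","w1.png")
```

```text
1.65 [ 0.46899295 -0.06119208  0.27009307] [-0.006  0.001 -0.002  0.001 -0.     0.002] [-0.366  0.271  1.752 -0.     1.119  1.104] [[-0.995 -0.001  0.101]
 [-0.101 -0.    -0.995]
 [ 0.001 -1.     0.   ]]
```

View pics/w1.png

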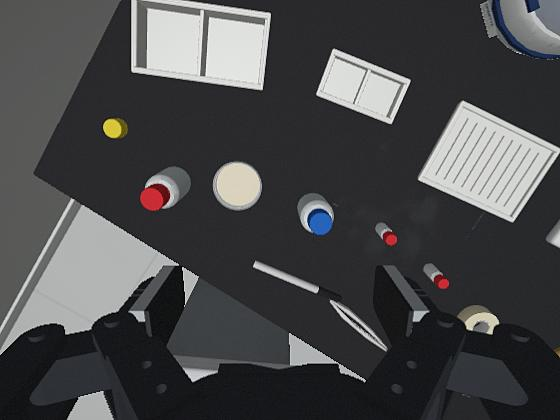

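Wrist view: bottle A's red cap is at (152,198), bottle B's blue cap at (320,222), the dish at (238,186) and the vials' caps at (390,238) and (442,283). The trays are at (201,43), (363,86) and (488,160), the last being ribbed, rimmed and white.

Lookalikes rejected, by top-view pixel:
- yellow-capped vial (127,212)
- tape roll (287,279)
- white wash bottle with red tip (233,95)
- shelf bottle (500,90)
- reagent rack (467,310)
- green tray (393,240)
- timer (316,229)

Run:
```python
from h import *
c=manip.get_calibration("wrist"); im=cv2.imread("pics/w1.png"); h=cv2.cvtColor(im,cv2.COLOR_BGR2HSV)
H,S,V=[h[...,i].astype(int) for i in range(3)]
t=manip.get_calibration("top")
def show(n,m,z,amin=40):
    for cc,s in blobs(im,m,amin)[0]: print(n,cc.round(1),s, onplane(c,[cc],z).round(4))
red=((H<8)|(H>172))&(S>140)&(V>80)
show("red .070",red,.070); show("red .038",red,.038)
show("blue .07",(H>100)&(H<125)&(S>140)&(V>80)&(np.arange(420)[:,None]>150),.07)
show("yellow .03?",(H>20)&(H<35)&(S>140)&(V>80),.03)
show("cream",(H>8)&(H<35)&(S>15)&(S<110)&(V>150),.012,400)
for p2,p1,n in (((152,198),(141.2,230.1),"A"),((320,222),(201.6,231.5),"B")): print(n,tri(c,p2,t,p1))
m=((V>150)&(S<45)); m[230:]=0
n,l,s,cc=cv2.connectedComponentsWithStats(cv2.morphologyEx(m.astype(np.uint8),cv2.MORPH_CLOSE,np.ones((7,7))))
for i in range(1,n):
    if s[i][4]>1500:
        ct=cv2.findContours((l==i).astype(np.uint8),cv2.RETR_EXTERNAL,cv2.CHAIN_APPROX_NONE)[0][0]
        ap=cv2.approxPolyDP(cv2.convexHull(ct),8,True)[:,0]
        print("white",cc[i].round(0),s[i][4],ap.tolist())
        for z in (0.010,.02,.034):
            P=onplane(c,ap,z);
            print(z,P[:,:2].round(4).tolist(),P.mean(0).round(4),[np.linalg.norm(P[k]-P[k-1]).round(3) for k in range(len(P))])
```

```text
red .070 [154.3 196.7] [140 184  30  27 592] [[0.4419 0.0732 0.07  ]]
red .070 [389.6 238. ] [383 232  14  14 148] [[ 0.4208 -0.1914  0.07  ]]
red .070 [441.  281.6] [434 275  15  14 154] [[ 0.3729 -0.2627  0.07  ]]
red .038 [154.3 196.7] [140 184  30  27 592] [[0.4327 0.0849 0.038 ]]
red .038 [389.6 238. ] [383 232  14  14 148] [[ 0.4096 -0.2043  0.038 ]]
red .038 [441.  281.6] [434 275  15  14 154] [[ 0.3572 -0.2823  0.038 ]]
blue .07 [319.4 221.9] [307 209  26  26 483] [[ 0.4318 -0.1098  0.07  ]]
yellow .03? [114.9 127.7] [103 118  25  20 399] [[0.5077 0.1324 0.03  ]]
cream [237.5 184.5] [ 217  164   42   42 1426] [[ 0.452  -0.0099  0.012 ]]
A (array([0.44246389, 0.07360268, 0.07747097]), np.float64(0.0014575590065613112))
B (array([ 0.43367442, -0.10923026,  0.07660918]), np.float64(0.0003342883687206094))
white [203.  42.] 9905 [[131, 0], [268, 12], [262, 89], [133, 72]]
0.01 [[0.6439, 0.1193], [0.6475, -0.0302], [0.5677, -0.0306], [0.5709, 0.1188]] [0.6075 0.0443 0.01  ] [np.float64(0.073), np.float64(0.15), np.float64(0.08), np.float64(0.149)]
0.02 [[0.6413, 0.115], [0.6448, -
[... 1484 characters left out ...]
4 ] [np.float64(0.096), np.float64(0.13), np.float64(0.096), np.float64(0.134)]
white [237. 186.] 1766 [[242, 163], [260, 192], [232, 208], [213, 180]]
0.01 [[0.4792, -0.0135], [0.4447, -0.0389], [0.4199, -0.0047], [0.4541, 0.0214]] [ 0.4495 -0.0089  0.01  ] [np.float64(0.043), np.float64(0.043), np.float64(0.042), np.float64(0.043)]
0.02 [[0.4807, -0.0145], [0.4471, -0.0393], [0.4229, -0.0059], [0.4562, 0.0195]] [ 0.4517 -0.01    0.02  ] [np.float64(0.042), np.float64(0.042), np.float64(0.041), np.float64(0.042)]
0.034 [[0.4829, -0.0158], [0.4504, -0.0398], [0.4271, -0.0076], [0.4593, 0.0169]] [ 0.4549 -0.0116  0.034 ] [np.float64(0.04), np.float64(0.04), np.float64(0.04), np.float64(0.04)]
```

Run:
```python
from h import *
plan((0.4422,0.0735,0.13),jaw=(1,0.0))
plan((0.4422,0.0735,0.034),jaw=(1,0.0))
```

```text
shift [ 0.436  4.671 -4.559] twist -8.424 tcp [ 0.469  -0.0613  0.2701] t 1.7 q [-0.37  0.27  1.75 -0.    1.12  1.1 ]
shift [ 0.434  7.871 -4.559] twist -8.424 tcp [ 0.469  -0.0613  0.2701] t 1.7 q [-0.37  0.27  1.75 -0.    1.12  1.1 ]
```

Call:
apply_moves --pt "85 0.43 1 -4.56 -8.4" --pt "85 0.43 2 -4.56 -8.4" --pt "85 0.43 4.6 -4.56 -8.4" --pt "85 0.43 4.6 -4.56 -8.4" --pt "85 0.43 4.6 -4.56 -8.4" --pt "85 0.43 4.6 -4.56 -8.4" --pt "85 0.43 4.6 -4.56 -8.4" --pt "85 0.43 4.6 -4.56 -8.4" --pt "85 0.43 4.6 -4.56 -8.4" --pt "85 0.43 4.6 -4.56 -8.4" --squeeze 40

```text
t: 2.95
tcp_pos: [0.4427, 0.0741, 0.1323]
tool_rot: [0.499, -0.501, 0.501, -0.499]
force: [-0.6, -0.7, -0.5]
finger_gap: 0.996
```

Run:
```python
from h import *
plan((0.4422,0.0735,0.034),jaw=(1,0.0))
c,im=snap("wrist","w2.png")
```

```text
shift [ 0.02   3.278 -0.016] twist -0.031 tcp [0.4427 0.0741 0.1323] t 2.95 q [-0.08  0.47  1.96 -0.    0.72 -0.08]
```

View pics/w2.png

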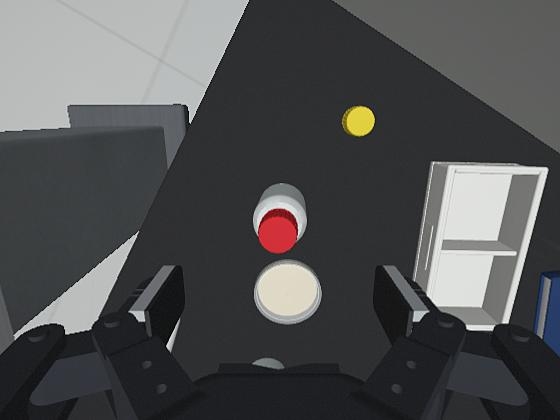

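Call:
apply_moves --pt "85 0 1.2 0 0" --pt "85 0 2.4 0 0" --pt "85 0 3.27 0 0" --pt "85 0 3.27 0 0" --pt "30 0 3.27 0 0" --pt "30 0 3.27 0 0" --pt "30 0 3.27 0 0" --pt "30 0 3.27 0 0" --pt "30 0 3.27 0 0" --pt "30 0 3.27 0 0" --squeeze 40

```text
t: 4.25
tcp_pos: [0.4433, 0.0746, 0.0356]
tool_rot: [0.499, -0.5, 0.501, -0.5]
force: [-0.1, -0.2, 4.9]
finger_gap: 0.445
```

Run:
```python
from h import *
plan((0.605,0.073,0.13),jaw=(1,-0.024)); print(manip.sense()["finger_gap"],manip.sense()["force"])
c,im=snap("wrist","w3.png")
```

```text
shift [ 0.044 -3.134  5.4  ] twist 0.126 tcp [0.4433 0.0746 0.0356] t 4.25 q [-0.08  0.67  2.02 -0.    0.45 -0.08]
0.4445970411469715 [-0.14168682 -0.17808417  4.932934  ]
```

View pics/w3.png

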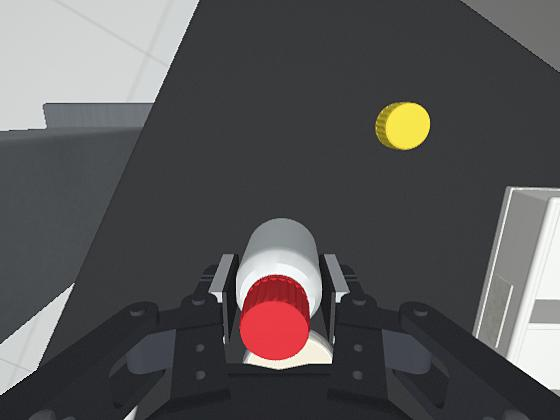

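Call:
apply_moves --pt "30 0 -1 0 0" --pt "30 0 -2 0 0" --pt "30 0 -2.5 0.3 0" --pt "30 0 -2.5 1.5 0.1" --pt "30 0.04 -2.5 3 0.1" --pt "30 0.04 -2.5 4.5 0.1" --pt "30 0.04 -2.5 5.4 0.1" --pt "30 0.04 -2.5 5.4 0.1" --pt "30 0.04 -2.5 5.4 0.1"

```text
t: 5.42
tcp_pos: [0.6025, 0.0733, 0.1091]
tool_rot: [-0.496, 0.506, -0.504, 0.494]
force: [-0.4, -0.7, -0.4]
finger_gap: 0.443
```

Run:
```python
from h import *
plan((0.605,0.073,0.0405),jaw=(1,-0.024)); print(manip.sense()["finger_gap"],manip.sense()["force"])
c,im=snap("wrist","w4.png")
```

```text
shift [0.01  2.286 0.091] twist 0.027 tcp [0.6025 0.0733 0.1091] t 5.42 q [-0.06  0.66  1.58  0.    0.9  -0.04]
0.4426027529189889 [-0.3634694  -0.70199453 -0.4026279 ]
```

View pics/w4.png

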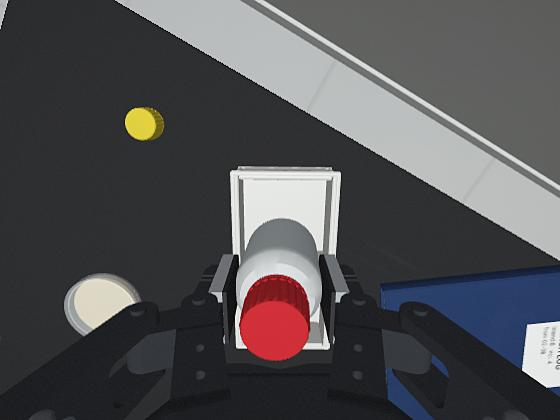

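Run:
```python
from h import *
c=manip.get_calibration("wrist")
print(onplane(c,[(232,170),(341,172),(229,355)],.034).round(4))
```

```text
[[ 0.5713  0.1117  0.034 ]
 [ 0.645   0.109   0.034 ]
 [ 0.5602 -0.0383  0.034 ]]
```

Call:
apply_moves --pt "30 0 0 0.1 0" --pt "30 0 0.8 0.1 0" --pt "30 0 1.5 0.1 0" --pt "30 0 1.9 0.1 0" --pt "30 0 2.1 0.1 0" --pt "30 0 2.23 0.1 0" --pt "30 0 2.23 0.1 0"

```text
t: 6.35
tcp_pos: [0.6077, 0.0731, 0.0425]
tool_rot: [0.495, -0.505, 0.505, -0.495]
force: [-0.2, 0.5, 0.1]
finger_gap: 0.444
```

Call:
apply_moves --pt "30 0 0.05 0 0" --pt "30 0 0.09 0 0" --pt "30 0 0.09 0 0" --pt "30 0 0.09 0 0"

```text
t: 6.85
tcp_pos: [0.6076, 0.0731, 0.0397]
tool_rot: [0.495, -0.505, 0.505, -0.495]
force: [-0.2, -0.3, -0.6]
finger_gap: 0.44
```

Call:
apply_moves --pt "62 0 0 0 0" --pt "62 0 0 0 0" --pt "62 0 0 0 0" --pt "62 0 0 0 0" --pt "62 0 -1 0 0" --pt "62 0 -2 0 0" --pt "62 0 -3.5 0 0" --pt "62 0 -3.5 0 0"

```text
t: 7.85
tcp_pos: [0.6103, 0.073, 0.1485]
tool_rot: [0.493, -0.503, 0.507, -0.497]
force: [0.0, -0.3, -0.8]
finger_gap: 0.726
```

Run:
```python
from h import *
plan((0.433,-0.1097,0.14),jaw=(1,0)); print(manip.sense()["finger_gap"],manip.sense()["force"])
c,im=snap("wrist","w5.png")
h=cv2.cvtColor(im,cv2.COLOR_BGR2HSV);H,S,V=[h[...,i].astype(int) for i in range(3)]
for cc,s in blobs(im,((H<8)|(H>172))&(S>140)&(V>80),100)[0]: print(cc,s,onplane(c,[cc],.078))
```

```text
shift [ 6.203  0.235 -5.795] twist -0.111 tcp [0.6103 0.073  0.1485] t 7.85 q [-0.06  0.61  1.54  0.    0.98 -0.04]
0.7264625781030635 [ 0.03431108 -0.2641035  -0.79661494]
[271.26470588 225.24509804] [ 253  205   38   41 1224] [[0.60592096 0.07298116 0.078     ]]
```

View pics/w5.png

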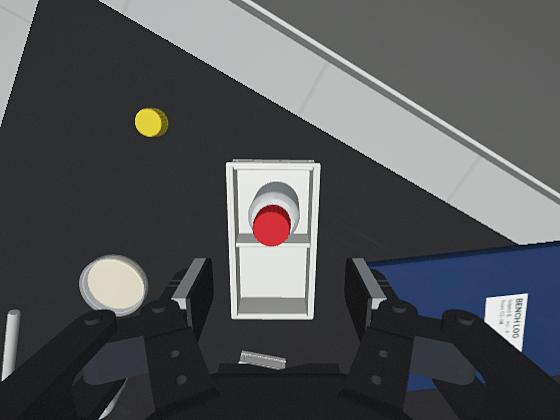

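Run:
```python
from h import *
c=manip.get_calibration("wrist")
P=onplane(c,[(226.5,163),(322,164),(317,320),(231,320)],.034);print(P.round(4),P.mean(0))
print(R.from_quat(manip.sense()["tool_rot"]).as_matrix().round(4))
```

```text
[[ 0.5689  0.111   0.034 ]
 [ 0.644   0.1088  0.034 ]
 [ 0.6423 -0.0335  0.034 ]
 [ 0.564  -0.0318  0.034 ]] [0.60479031 0.03862378 0.034     ]
[[-1.940e-02  4.000e-03  9.998e-01]
 [-9.998e-01 -3.000e-04 -1.940e-02]
 [ 2.000e-04 -1.000e+00  4.000e-03]]
```

Call:
apply_moves --pt "85 6.2 0.3 -5.8 -0.1" --pt "85 6.2 0.3 -5.8 -0.1" --pt "85 6.2 0.3 -5.8 -0.1" --pt "85 6.2 0.3 -5.8 -0.1" --pt "85 6.2 0.3 -5.8 -0.1" --pt "85 6.2 0.3 -5.8 -0.1" --pt "85 6.2 0.3 -5.8 -0.1" --pt "85 6.2 0.3 -5.8 -0.1"

```text
t: 8.9
tcp_pos: [0.4308, -0.1086, 0.1355]
tool_rot: [-0.5, 0.5, -0.5, 0.5]
force: [-1.1, -0.2, 0.9]
finger_gap: 0.993
```

Run:
```python
from h import *
plan((0.433,-0.1097,0.034),jaw=(1,0)); print(manip.sense()["finger_gap"],manip.sense()["force"])
c,im=snap("wrist","w6.png")
h=cv2.cvtColor(im,cv2.COLOR_BGR2HSV);H,S,V=[h[...,i].astype(int) for i in range(3)]
for cc,s in blobs(im,(H>100)&(H<125)&(S>140)&(V>80),100)[0]: print(cc,s,onplane(c,[cc],.077))
```

```text
shift [0.036 3.383 0.072] twist 0.002 tcp [ 0.4308 -0.1086  0.1355] t 8.9 q [-0.5   0.46  1.97  0.    0.72 -0.5 ]
0.9933058230731057 [-1.14114809 -0.19498709  0.94443852]
[280.66066282 228.9185879 ] [ 262  207   39   45 1388] [[ 0.43223847 -0.10711395  0.077     ]]
```

View pics/w6.png

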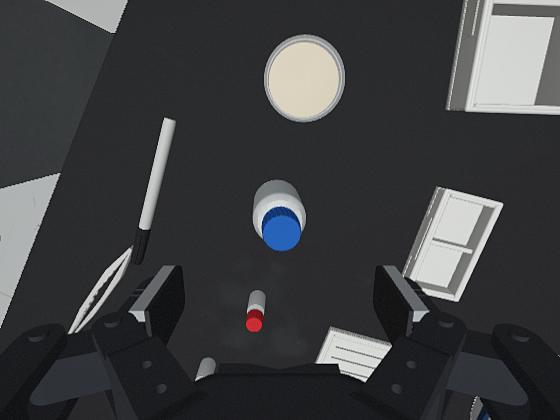

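Call:
apply_moves --pt "85 0 1.2 0.05 0" --pt "85 0 2.4 0.05 0" --pt "85 0 3.38 0.05 0" --pt "85 0 3.38 0.05 0" --pt "30 0 3.38 0.05 0" --pt "30 0 3.38 0.05 0" --pt "30 0 3.38 0.05 0" --pt "30 0 3.38 0.05 0" --pt "30 0 3.38 0.05 0" --pt "30 0 3.38 0.05 0"

```text
t: 10.2
tcp_pos: [0.4321, -0.1097, 0.0356]
tool_rot: [0.499, -0.5, 0.501, -0.5]
force: [-0.8, 1.2, 6.0]
finger_gap: 0.443
```

Run:
```python
from h import *
plan((0.6045,0.005,0.11),jaw=(1,-0.024)); print(manip.sense()["finger_gap"],manip.sense()["force"])
c,im=snap("wrist","w7.png")
```

```text
shift [-3.834 -2.47   5.744] twist 0.124 tcp [ 0.4321 -0.1097  0.0356] t 10.2 q [-0.5   0.67  2.03  0.    0.44 -0.5 ]
0.4427245151254044 [-0.77470172  1.18984747  5.98498925]
```

View pics/w7.png

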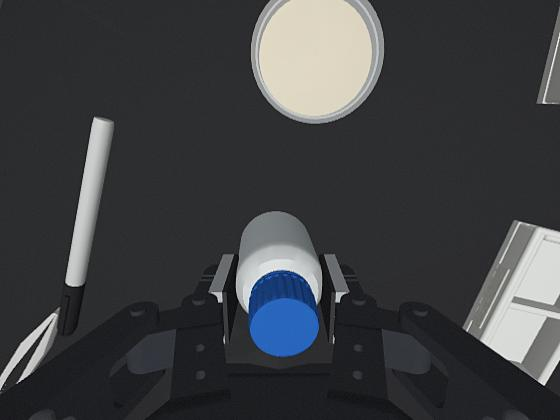

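Call:
apply_moves --pt "30 0 -1 0 0" --pt "30 0 -2 0 0" --pt "30 0 -2.7 0 0" --pt "30 -0.8 -2.7 1.2 0.1" --pt "30 -1.8 -2.7 2.7 0.1" --pt "30 -2.8 -2.7 4.2 0.1" --pt "30 -3.6 -2.7 5.4 0.1" --pt "30 -3.84 -2.7 5.74 0.1" --pt "30 -3.84 -2.7 5.74 0.1" --pt "30 -3.84 -2.7 5.74 0.1"

```text
t: 11.5
tcp_pos: [0.6021, 0.0047, 0.1151]
tool_rot: [-0.495, 0.506, -0.504, 0.494]
force: [-0.4, 0.4, 0.2]
finger_gap: 0.441
```

Run:
```python
from h import *
plan((0.6045,0.005,0.040),jaw=(1,-0.024)); print(manip.sense()["finger_gap"],manip.sense()["force"])
c,im=snap("wrist","w8.png")
```

```text
shift [-0.01   2.504  0.085] twist 0.022 tcp [0.6021 0.0047 0.1151] t 11.5 q [-0.18  0.65  1.59 -0.    0.91 -0.16]
0.4409848198685811 [-0.38244193  0.38533169  0.15667064]
```

View pics/w8.png

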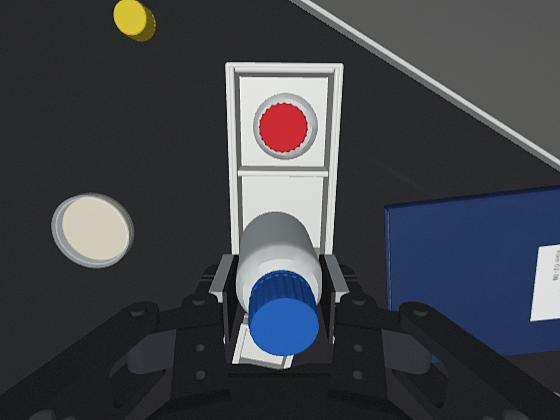

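Call:
apply_moves --pt "30 0 0 0.03 0" --pt "30 0 0.9 0.03 0" --pt "30 0 1.7 0.03 0" --pt "30 0 2.1 0.03 0" --pt "30 0 2.35 0.03 0" --pt "30 0 2.48 0.03 0" --pt "30 0 2.5 0.03 0" --pt "30 0 2.5 0.03 0" --pt "30 0 2.5 0.03 0"

```text
t: 12.68
tcp_pos: [0.605, 0.0053, 0.0407]
tool_rot: [0.495, -0.505, 0.505, -0.495]
force: [-0.4, -1.1, 0.4]
finger_gap: 0.442
```

Call:
apply_moves --pt "30 0 0.04 0 0" --pt "30 0 0.04 0 0" --pt "62 0 0.04 0 0" --pt "62 0 0.04 0 0" --pt "62 0 0.04 0 0" --pt "62 0 0.04 0 0" --pt "62 0 -1 0 0" --pt "62 0 -2 0 0" --pt "62 0 -3.5 0 0" --pt "62 0 -3.5 0 0"

```text
t: 13.92
tcp_pos: [0.6075, 0.0049, 0.149]
tool_rot: [0.493, -0.502, 0.507, -0.497]
force: [0.2, -0.4, 0.8]
finger_gap: 0.723
```

Run:
```python
from h import *
plan((0.451,-0.010,0.10),jaw=(1,0)); print(manip.sense()["finger_gap"],manip.sense()["force"])
c,im=snap("wrist","w9.png")
h=cv2.cvtColor(im,cv2.COLOR_BGR2HSV);H,S,V=[h[...,i].astype(int) for i in range(3)]
for cc,s in blobs(im,(H>100)&(H<125)&(S>140)&(V>80),100)[0]: print(cc,s,onplane(c,[cc],.081))
for cc,s in blobs(im,((H<8)|(H>172))&(S>140)&(V>80),100)[0]: print(cc,s,onplane(c,[cc],.081))
```

```text
shift [ 0.597  1.589 -5.22 ] twist -0.111 tcp [0.6075 0.0049 0.149 ] t 13.93 q [-0.18  0.6   1.56  0.    0.97 -0.16]
0.7234837521122646 [ 0.22731297 -0.36745422  0.83698323]
[466.47554822 247.86231322] [  369   176   191   152 20612] [[ 0.7405058  -0.01400047  0.081     ]]
[367.5398773 232.7791411] [365 198   6  71 163] [[ 0.66973326 -0.00117224  0.081     ]]
[275.81109325 221.91881029] [ 258  201   38   42 1244] [[0.60629655 0.00806848 0.081     ]]
[272.85517241 125.6183908 ] [ 253  105   41   42 1305] [[0.60570834 0.07187735 0.081     ]]
```

View pics/w9.png

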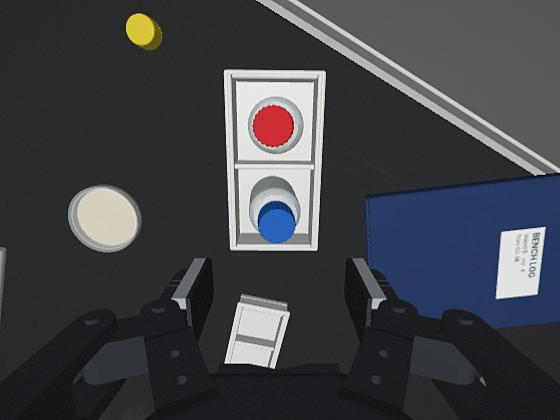

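Call:
apply_moves --pt "85 0.6 0.2 -2 1" --pt "85 0.6 0.4 -4 2" --pt "85 0.6 0.6 -5.2 10.6" --pt "85 0.6 0.6 -5.2 10.6" --pt "85 0.6 0.6 -5.2 10.6" --pt "85 0.6 0.6 -5.2 10.6" --pt "85 0.6 0.6 -5.2 10.6" --pt "85 0.6 0.6 -5.2 10.6" --pt "85 0.6 0.6 -5.2 10.6" --pt "85 0.6 0.6 -5.2 10.6" --pt "85 0.6 0.6 -5.2 10.6" --pt "85 0.6 0.6 -5.2 10.6" --squeeze 25

```text
t: 15.48
tcp_pos: [0.4479, -0.0095, 0.1266]
tool_rot: [0.104, 0.699, -0.699, -0.105]
force: [-0.0, -0.4, -0.6]
finger_gap: 0.996
```

Run:
```python
from h import *
plan((0.451,-0.010,0.0),jaw=(.297,.955)); print(manip.sense()["finger_gap"],manip.sense()["force"])
c,im=snap("wrist","w10.png")
h=cv2.cvtColor(im,cv2.COLOR_BGR2HSV);H,S,V=[h[...,i].astype(int) for i in range(3)]
for cc,s in blobs(im,(H>8)&(H<35)&(S>15)&(S<110)&(V>150),600)[0]: print(cc,s,onplane(c,[cc],.012))
```

```text
shift [-0.112  4.22  -0.015] twist 0.031 tcp [ 0.4479 -0.0095  0.1266] t 15.47 q [-0.27  0.48  1.97 -0.    0.7   1.6 ]
0.9958562676556798 [-0.03887509 -0.35256809 -0.63093541]
[278.73778602 200.40012369] [ 247  169   65   63 3234] [[ 0.45231133 -0.01002159  0.012     ]]
```

View pics/w10.png

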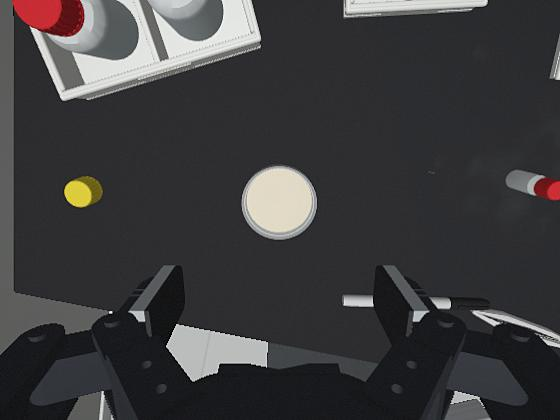

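Call:
apply_moves --pt "85 -0.13 1.2 0 0" --pt "85 -0.13 2.4 0 0" --pt "85 -0.13 3.4 0 0" --pt "85 -0.13 4 0 0" --pt "85 -0.13 4.2 0 0" --pt "85 -0.13 4.2 0 0" --squeeze 25

```text
t: 16.27
tcp_pos: [0.4521, -0.0108, 0.0011]
tool_rot: [0.105, 0.699, -0.699, -0.105]
force: [0.3, 0.4, 0.1]
finger_gap: 0.998
```

Run:
```python
from h import *
plan((0.4518,-0.010,0.0),jaw=(.297,.955)); print(manip.sense()["finger_gap"],manip.sense()["force"])
c,im=snap("wrist","w11.png")
```

```text
shift [ 0.018  0.037 -0.021] twist 0.02 tcp [ 0.4521 -0.0108  0.0011] t 16.27 q [-0.27  0.75  2.02  0.    0.38  1.6 ]
0.997678702898284 [0.30676998 0.37311797 0.05357412]
```

View pics/w11.png

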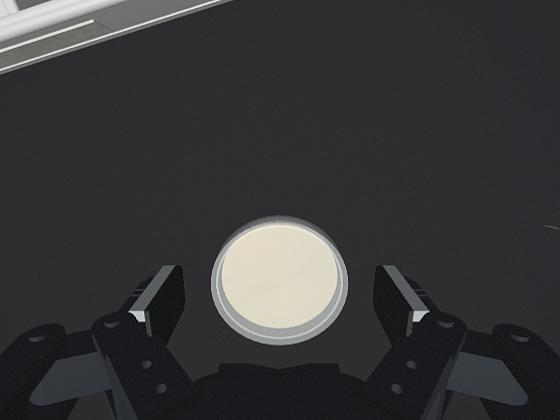

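Call:
apply_moves --pt "64 0 0 0 0" --pt "64 0 0 0 0" --pt "50 0 0 0 0" --pt "50 0 0 0 0" --pt "50 0 0 0 0" --pt "50 0 0 0 0"

```text
t: 17.08
tcp_pos: [0.4525, -0.0109, 0.0021]
tool_rot: [-0.106, -0.699, 0.699, 0.105]
force: [-1.3, -1.0, 6.2]
finger_gap: 0.654
```

Call:
apply_moves --pt "50 0 -0.5 0 0" --pt "50 0 -1 0 0" --pt "50 0 -2 0 0" --pt "50 0 -2 0 0"

```text
t: 17.58
tcp_pos: [0.4535, -0.011, 0.0634]
tool_rot: [-0.107, -0.699, 0.699, 0.103]
force: [-0.2, -0.8, -0.7]
finger_gap: 0.651
```

Run:
```python
from h import *
plan((0.5095,-0.3185,0.065),jaw=(.297,.955)); print(manip.sense()["finger_gap"],manip.sense()["force"])
c,im=snap("wrist","w12.png")
```

```text
shift [-4.799 -0.029  9.246] twist 0.017 tcp [ 0.4535 -0.011   0.0634] t 17.57 q [-0.27  0.61  2.    0.    0.53  1.6 ]
0.6513942059437382 [-0.23486376 -0.78789631 -0.7385405 ]
```

View pics/w12.png

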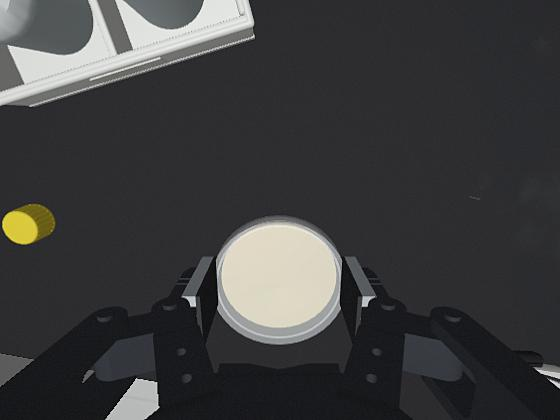

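Call:
apply_moves --pt "50 0 -0.4 0 0" --pt "50 -0.8 -0.4 1.5 0" --pt "50 -1.6 -0.4 3.1 0" --pt "50 -2.4 -0.4 4.7 0" --pt "50 -3.2 -0.4 6.2 0" --pt "50 -4 -0.4 7.7 0" --pt "50 -4.5 -0.4 8.7 0" --pt "50 -4.8 -0.4 9.2 0" --pt "50 -4.8 -0.4 9.2 0" --pt "50 -4.8 -0.4 9.2 0"

```text
t: 18.88
tcp_pos: [0.5077, -0.3148, 0.0728]
tool_rot: [0.104, 0.7, -0.699, -0.106]
force: [-0.3, -0.2, -0.6]
finger_gap: 0.656
```

Run:
```python
from h import *
plan((0.5095,-0.3185,0.0065),jaw=(.297,.955)); print(manip.sense()["finger_gap"],manip.sense()["force"])
c,im=snap("wrist","w13.png")
print(proj(c,[(0.5095,-0.3185,0.01)]))
```

```text
shift [-0.098  2.21   0.104] twist 0.022 tcp [ 0.5077 -0.3148  0.0728] t 18.88 q [-0.74  0.71  1.62  0.    0.82  1.13]
0.6564365959639835 [-0.31890713 -0.17346061 -0.62568135]
[[284.56402232 222.41487489]]
```

View pics/w13.png

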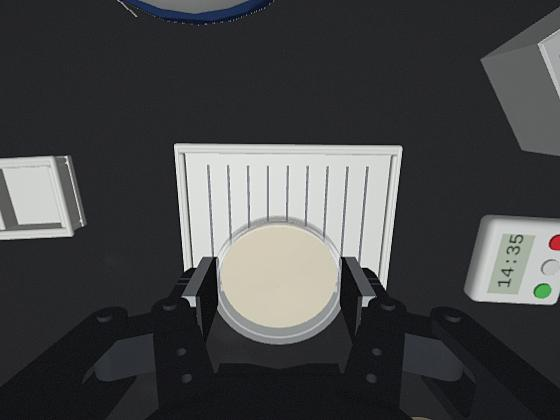

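Run:
```python
from h import *
c=manip.get_calibration("wrist")
P=onplane(c,[(175.5,144.5),(403,147)],.01);print(P.round(4)); d=P[1]-P[0]; u=d/np.linalg.norm(d); n=np.array([u[1],-u[0],0]); print(np.linalg.norm(d),u, P.mean(0)+.05*n,P.mean(0)-.05*n)
```

```text
[[ 0.5785 -0.268   0.01  ]
 [ 0.5357 -0.4034  0.01  ]]
0.1420309761789157 [-0.30140461 -0.95349634  0.        ] [ 0.50943664 -0.32064574  0.01      ] [ 0.60478627 -0.35078621  0.01      ]
```

Call:
apply_moves --pt "50 -0.1 0.7 0.1 0" --pt "50 -0.1 1.4 0.1 0" --pt "50 -0.1 1.8 0.1 0" --pt "50 -0.1 2.05 0.1 0" --pt "50 -0.1 2.15 0.1 0" --pt "50 -0.1 2.15 0.1 0" --pt "50 -0.1 2.15 0.1 0"

```text
t: 19.8
tcp_pos: [0.5109, -0.321, 0.0093]
tool_rot: [-0.106, -0.699, 0.699, 0.105]
force: [0.5, 0.1, -0.2]
finger_gap: 0.652
```

Tray centre (0.5094,-0.3206); the TCP is 1.5 mm off it. I'll lower the last 3 mm and release.

Call:
apply_moves --pt "50 0 0.05 0 0" --pt "50 0 0.1 0 0" --pt "50 0 0.1 0 0" --pt "50 0 0.1 0 0"

```text
t: 20.3
tcp_pos: [0.5107, -0.3208, 0.0061]
tool_rot: [-0.105, -0.699, 0.699, 0.105]
force: [0.2, 0.8, 4.3]
finger_gap: 0.657
```

Call:
apply_moves --pt "75 0 0 0 0" --pt "75 0 0 0 0" --pt "75 0 0 0 0" --pt "75 0 0 0 0" --pt "75 0 -1 0 0" --pt "75 0 -2 0 0" --pt "75 0 -3.5 0 0" --pt "75 0 -4 0 0" --pt "75 0 -4 0 0"

```text
t: 21.42
tcp_pos: [0.5109, -0.321, 0.1265]
tool_rot: [-0.106, -0.699, 0.7, 0.105]
force: [-0.9, 0.3, -0.3]
finger_gap: 0.876
```

Run:
```python
from h import *
plan((0.41,-0.2035,0.10),jaw=(.297,.955)); print(manip.sense()["finger_gap"],manip.sense()["force"])
c,im=snap("wrist","w14.png")
h=cv2.cvtColor(im,cv2.COLOR_BGR2HSV);H,S,V=[h[...,i].astype(int) for i in range(3)]
for cc,s in blobs(im,(H>8)&(H<35)&(S>15)&(S<110)&(V>150),600)[0]: print(cc,s,onplane(c,[cc],.016))
```

```text
shift [ 4.368  0.873 -2.754] twist 0.016 tcp [ 0.5109 -0.321   0.1265] t 21.43 q [-0.75  0.63  1.58 -0.    0.93  1.12]
0.8758650022451265 [-0.85725489  0.3022221  -0.32745967]
[530.99440802  85.20246818] [ 491   18   69  131 5186] [[ 0.54601875 -0.52436219  0.016     ]]
[278.11791872 208.01508621] [ 246  177   66   63 3248] [[ 0.51078459 -0.31971089  0.016     ]]
```

View pics/w14.png

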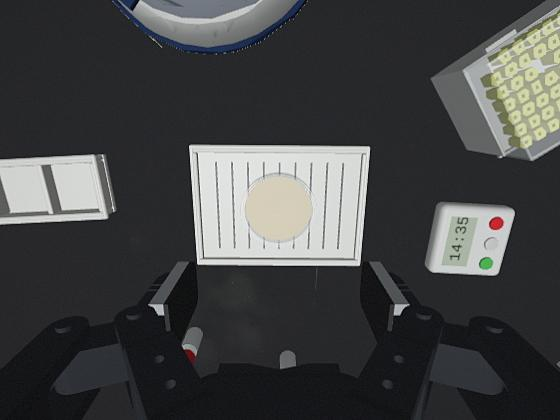

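Call:
apply_moves --pt "50 4.37 0.4 -2.75 -9.4" --pt "50 4.37 0.4 -2.75 -9.4" --pt "50 4.37 0.4 -2.75 -9.4" --pt "50 4.37 0.4 -2.75 -9.4" --pt "50 4.37 0.4 -2.75 -9.4" --pt "50 4.37 0.4 -2.75 -9.4" --pt "50 4.37 0.4 -2.75 -9.4" --pt "50 4.37 0.4 -2.75 -9.4" --pt "50 4.37 0.4 -2.75 -9.4" --pt "50 4.37 0.4 -2.75 -9.4" --pt "50 4.37 0.4 -2.75 -9.4" --squeeze 25

```text
t: 22.85
tcp_pos: [0.409, -0.2028, 0.1129]
tool_rot: [-0.439, 0.555, -0.554, 0.439]
force: [-0.8, 1.2, 1.0]
finger_gap: 0.588
```

Run:
```python
from h import *
plan((0.41,-0.2035,0.019),jaw=(.972,-.235)); print(manip.sense()["finger_gap"],manip.sense()["force"])
c,im=snap("wrist","w15.png")
h=cv2.cvtColor(im,cv2.COLOR_BGR2HSV);H,S,V=[h[...,i].astype(int) for i in range(3)]
for cc,s in blobs(im,((H<8)|(H>172))&(S>140)&(V>80),40)[0]: print(cc,s,onplane(c,[cc],.042))
```

```text
shift [0.017 3.129 0.044] twist 0.036 tcp [ 0.409  -0.2028  0.1129] t 22.85 q [-0.71  0.51  1.96  0.    0.68 -0.48]
0.5881990308041315 [-0.76957151  1.21825416  0.98728052]
[280.56818182 224.74494949] [271 213  20  24 396] [[ 0.41006931 -0.20289837  0.042     ]]
[238.05583756 330.74619289] [229 319  19  25 394] [[ 0.35866513 -0.27957831  0.042     ]]
```

View pics/w15.png

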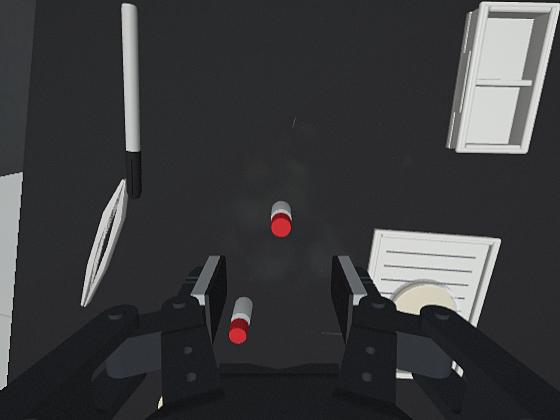

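Call:
apply_moves --pt "50 0 1.2 0.03 0" --pt "50 0 2.4 0.03 0" --pt "50 0 3.13 0.03 0" --pt "50 0 3.13 0.03 0" --pt "50 0 3.13 0.03 0" --pt "10 0 3.13 0.03 0" --pt "10 0 3.13 0.03 0" --pt "10 0 3.13 0.03 0" --pt "10 0 3.13 0.03 0" --pt "10 0 3.13 0.03 0" --pt "10 0 3.13 0.03 0" --squeeze 20

```text
t: 24.28
tcp_pos: [0.4108, -0.2038, 0.0206]
tool_rot: [0.44, -0.553, 0.554, -0.44]
force: [-0.2, -0.4, 6.5]
finger_gap: 0.163
```

Run:
```python
from h import *
plan((0.5862,-0.1236,0.085),jaw=(.972,-.235)); print(manip.sense()["finger_gap"],manip.sense()["force"])
c,im=snap("wrist","w16.png")
```

```text
shift [-3.929 -2.144  5.092] twist 0.047 tcp [ 0.4108 -0.2038  0.0206] t 24.27 q [-0.71  0.71  2.   -0.    0.43 -0.48]
0.16265839570887566 [-0.1566652  -0.43625878  6.49748687]
```

View pics/w16.png

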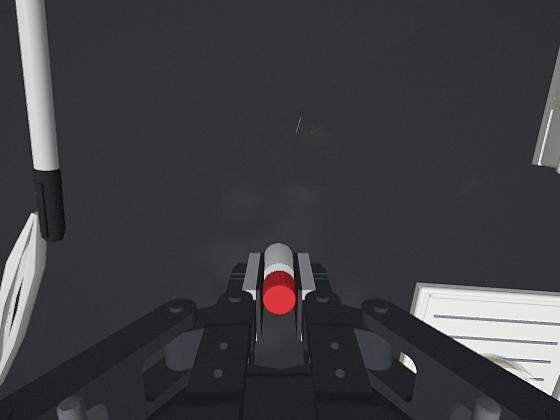

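Call:
apply_moves --pt "10 0 -0.7 0 0" --pt "10 0 -1.4 0 0" --pt "10 0 -2.1 0 0" --pt "10 -1 -2.1 1.3 0" --pt "10 -2 -2.1 2.6 0" --pt "10 -3 -2.1 3.9 0" --pt "10 -3.7 -2.1 4.8 0" --pt "10 -3.93 -2.1 5.1 0" --pt "10 -3.93 -2.1 5.1 0" --pt "10 -3.93 -2.1 5.1 0"

```text
t: 25.58
tcp_pos: [0.5844, -0.1237, 0.0825]
tool_rot: [-0.44, 0.555, -0.553, 0.439]
force: [0.1, -0.0, -0.8]
finger_gap: 0.158
```

Run:
```python
from h import *
plan((0.5862,-0.1236,0.0250),jaw=(.972,-.235)); print(manip.sense()["finger_gap"],manip.sense()["force"])
c,im=snap("wrist","w17.png")
```

```text
shift [-0.015  1.916  0.062] twist 0.043 tcp [ 0.5844 -0.1237  0.0825] t 25.57 q [-0.4   0.69  1.62 -0.    0.83 -0.17]
0.15822497632214066 [ 0.07665234 -0.01528799 -0.8012338 ]
```

View pics/w17.png

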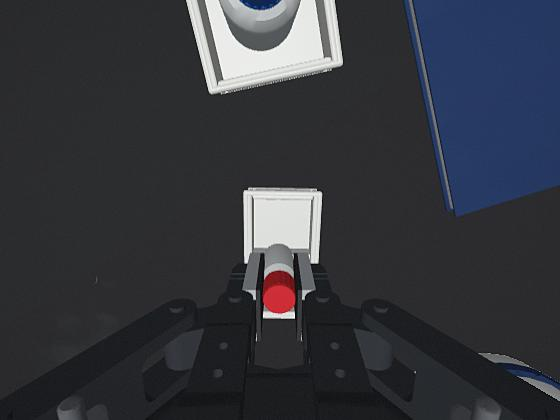

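Run:
```python
from h import *
c=manip.get_calibration("wrist")
P=onplane(c,[(244,190),(322,191)],.02);print(P.round(4)); d=P[1]-P[0]; u=d/np.linalg.norm(d); n=np.array([u[1],-u[0],0]); 
print(np.linalg.norm(d),u); 
for s in (1,-1): print(P.mean(0)+s*n*.026, P.mean(0)+s*n*.048)
```

```text
[[ 0.5684 -0.0927  0.02  ]
 [ 0.6176 -0.1047  0.02  ]]
0.050578518070277814 [ 0.97107607 -0.23877031  0.        ]
[ 0.58679737 -0.12393824  0.02      ] [ 0.58154443 -0.14530191  0.02      ]
[ 0.59921343 -0.07344228  0.02      ] [ 0.60446638 -0.05207861  0.02      ]
```

Call:
apply_moves --pt "10 0 0.5 0.06 0" --pt "10 0 1.1 0.06 0" --pt "10 0 1.5 0.06 0" --pt "10 0 1.75 0.06 0" --pt "10 0 1.83 0.06 0" --pt "10 0 1.83 0.06 0" --pt "10 0 1.83 0.06 0"

```text
t: 26.5
tcp_pos: [0.5883, -0.1239, 0.0284]
tool_rot: [0.439, -0.553, 0.554, -0.44]
force: [-0.7, -0.4, -0.1]
finger_gap: 0.16
```

Call:
apply_moves --pt "10 0 0.06 0 0" --pt "10 0 0.12 -0.03 0" --pt "10 0 0.12 -0.03 0" --pt "10 0 0.12 -0.03 0"

```text
t: 27.0
tcp_pos: [0.5874, -0.1237, 0.0247]
tool_rot: [0.439, -0.554, 0.554, -0.44]
force: [0.5, -0.5, 2.9]
finger_gap: 0.162
```

Contact at 2.9 N. Release and rise.

Call:
apply_moves --pt "34 0 0 0 0" --pt "34 0 0 0 0" --pt "34 0 0 0 0" --pt "34 0 -0.5 0 0" --pt "34 0 -1.2 0 0" --pt "34 0 -2.5 0 0" --pt "34 0 -3 0 0" --pt "34 0 -3 0 0"

```text
t: 28.0
tcp_pos: [0.5878, -0.1239, 0.1158]
tool_rot: [0.439, -0.553, 0.555, -0.44]
force: [-0.6, 0.4, 0.1]
finger_gap: 0.398
```

Run:
```python
from h import *
plan((0.3585,-0.2805,0.11),jaw=(.972,-.235)); print(manip.sense()["finger_gap"],manip.sense()["force"])
c,im=snap("wrist","w18.png")
```

```text
shift [ 6.819  0.177 -6.262] twist 0.048 tcp [ 0.5878 -0.1239  0.1158] t 28.0 q [-0.39  0.64  1.6  -0.    0.9  -0.16]
0.3977215619241112 [-0.58907386  0.43027526  0.13804737]
```

View pics/w18.png

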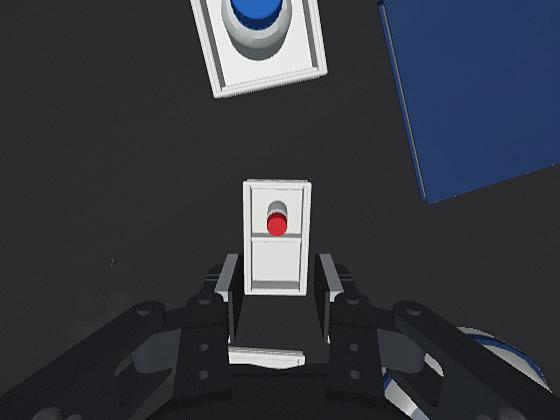

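Call:
apply_moves --pt "50 6.82 0.1 -6.26 0" --pt "50 6.82 0.1 -6.26 0" --pt "50 6.82 0.1 -6.26 0" --pt "50 6.82 0.1 -6.26 0" --pt "50 6.82 0.1 -6.26 0" --pt "50 6.82 0.1 -6.26 0" --pt "50 6.82 0.1 -6.26 0" --pt "50 6.82 0.1 -6.26 0" --pt "50 6.82 0.1 -6.26 0"

```text
t: 29.18
tcp_pos: [0.3585, -0.2796, 0.1112]
tool_rot: [0.44, -0.553, 0.553, -0.44]
force: [-0.1, -1.2, 0.0]
finger_gap: 0.583
```

Run:
```python
from h import *
plan((0.3585,-0.2805,0.019),jaw=(.972,-.235)); print(manip.sense()["finger_gap"],manip.sense()["force"])
c,im=snap("wrist","w19.png")
h=cv2.cvtColor(im,cv2.COLOR_BGR2HSV);H,S,V=[h[...,i].astype(int) for i in range(3)]
for cc,s in blobs(im,((H<8)|(H>172))&(S>140)&(V>80),40)[0]: print(cc,s,onplane(c,[cc],.042))
```

```text
shift [0.031 3.074 0.008] twist 0.059 tcp [ 0.3585 -0.2796  0.1112] t 29.18 q [-0.91  0.51  1.96  0.    0.67 -0.68]
0.5825272786924258 [-0.11284716 -1.21345354  0.04196773]
[278.22693267 227.66832918] [268 216  21  24 401] [[ 0.35771198 -0.28086007  0.042     ]]
[420.94505495 403.26373626] [415 399  12  10  91] [[ 0.43852103 -0.45742362  0.042     ]]
```

View pics/w19.png

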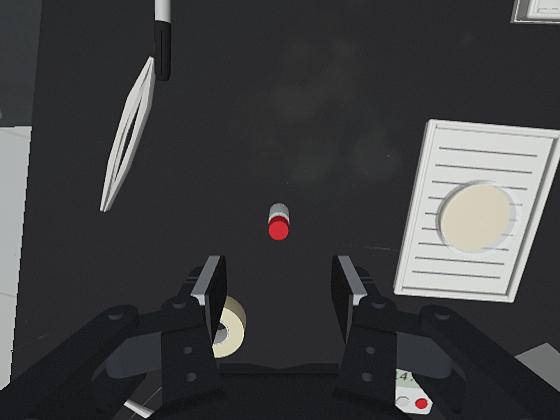

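Call:
apply_moves --pt "50 0.04 1.2 0 0" --pt "50 0.04 2.4 0 0" --pt "50 0.04 3.08 0 0" --pt "50 0.04 3.08 0 0" --pt "50 0.04 3.08 0 0" --pt "10 0.04 3.08 0 0" --pt "10 0.04 3.08 0 0" --pt "10 0.04 3.08 0 0" --pt "10 0.04 3.08 0 0" --pt "10 0.04 3.08 0 0" --pt "10 0.04 3.08 0 0" --squeeze 20

```text
t: 30.6
tcp_pos: [0.3578, -0.2819, 0.0197]
tool_rot: [0.44, -0.553, 0.555, -0.44]
force: [0.9, 1.1, 6.8]
finger_gap: 0.16
```

Run:
```python
from h import *
plan((0.5763,-0.1667,0.085),jaw=(.972,-.235)); print(manip.sense()["finger_gap"],manip.sense()["force"])
```

```text
shift [-5.389 -2.174  6.224] twist 0.047 tcp [ 0.3578 -0.2819  0.0197] t 30.6 q [-0.91  0.71  2.01  0.    0.42 -0.68]
0.16049327827731344 [0.86728947 1.10890849 6.76176964]
```

Call:
apply_moves --pt "10 0 -0.7 0 0" --pt "10 0 -1.4 0 0" --pt "10 0 -2.1 0 0" --pt "10 -1.2 -2.1 1.4 0" --pt "10 -2.4 -2.1 2.8 0" --pt "10 -3.6 -2.1 4.2 0" --pt "10 -4.7 -2.1 5.4 0" --pt "10 -5.2 -2.1 6 0" --pt "10 -5.4 -2.1 6.2 0" --pt "10 -5.4 -2.1 6.2 0" --pt "10 -5.4 -2.1 6.2 0"

```text
t: 31.98
tcp_pos: [0.574, -0.1663, 0.0817]
tool_rot: [-0.44, 0.555, -0.554, 0.439]
force: [0.0, -0.7, -0.2]
finger_gap: 0.163
```

Run:
```python
from h import *
plan((0.5763,-0.1667,0.0250),jaw=(.972,-.235)); print(manip.sense()["finger_gap"],manip.sense()["force"])
c,im=snap("wrist","w20.png")
```

```text
shift [-0.003  1.891  0.081] twist 0.042 tcp [ 0.574  -0.1663  0.0817] t 31.98 q [-0.47  0.69  1.62 -0.    0.83 -0.24]
0.1632014244596049 [ 0.01912679 -0.68432076 -0.23505455]
```

View pics/w20.png

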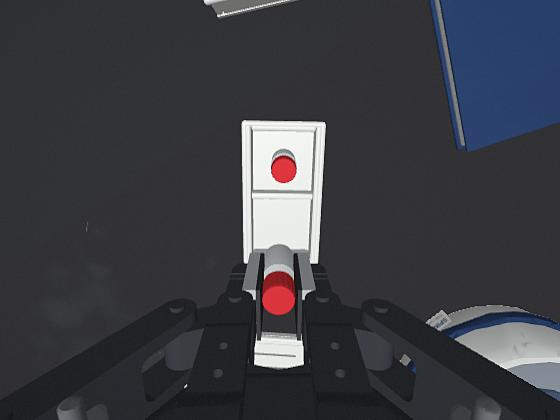

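Vial A is upright in the far bay at (284,166). The held vial at (279,285) is over the near bay. I'll lower it.

Call:
apply_moves --pt "10 0 0.5 0.04 0" --pt "10 0 1.1 0.04 0" --pt "10 0 1.5 0.04 0" --pt "10 0 1.75 0.04 0" --pt "10 0 1.85 0.04 0" --pt "10 0 1.85 0.04 0" --pt "10 0 1.85 0.04 0"

```text
t: 32.9
tcp_pos: [0.5769, -0.1662, 0.0269]
tool_rot: [0.44, -0.553, 0.554, -0.44]
force: [0.6, 1.0, -0.4]
finger_gap: 0.163
```

Call:
apply_moves --pt "10 0 0.05 0 0" --pt "10 0 0.1 0 0" --pt "10 0 0.1 0 0" --pt "10 0 0.1 0 0"

```text
t: 33.4
tcp_pos: [0.5767, -0.1662, 0.0238]
tool_rot: [0.44, -0.554, 0.554, -0.44]
force: [-0.4, 0.2, 3.6]
finger_gap: 0.162
```

Call:
apply_moves --pt "34 0 0 0 0" --pt "34 0 0 0 0" --pt "34 0 0 0 0" --pt "34 0 -0.5 0 0" --pt "34 0 -1.2 0 0" --pt "34 0 -2.5 0 0" --pt "34 0 -4 0 0" --pt "34 0 -6 0 0" --pt "34 2 -6 0 0" --pt "34 2 -6 0 0" --pt "34 2 -6 0 0" --pt "34 2 -6 0 0"

```text
t: 34.9
tcp_pos: [0.5626, -0.2233, 0.2031]
tool_rot: [-0.44, 0.554, -0.553, 0.44]
force: [-0.4, -0.2, 0.1]
finger_gap: 0.401
```

Run:
```python
from h import *
s=manip.sense();print(s["t"],s["tcp_pos"],s["finger_gap"],s["force"])
c,im=snap("wrist","w21.png")
h=cv2.cvtColor(im,cv2.COLOR_BGR2HSV);H,S,V=[h[...,i].astype(int) for i in range(3)]
def inframe(p,o,yaw): 
    d=np.array(p[:2])-o; a=np.radians(yaw); return np.array([d[0]*np.cos(a)+d[1]*np.sin(a),-d[0]*np.sin(a)+d[1]*np.cos(a)]).round(4)
for cc,st in blobs(im,((H<8)|(H>172))&(S>140)&(V>80),40)[0]:
    p=onplane(c,[cc],.046)[0];print("red",cc.round(0),st[4],p.round(4),"vt",inframe(p,(.5815,-.1451),-13.7),"bt(.080)",inframe(onplane(c,[cc],.08)[0],(.605,.0388),-1.5))
for cc,st in blobs(im,(H>100)&(H<125)&(S>140)&(V>80),100)[0]: print("blue",cc.round(0),st[4],inframe(onplane(c,[cc],.08)[0],(.605,.0388),-1.5))
for cc,st in blobs(im,(H>8)&(H<35)&(S>15)&(S<110)&(V>150),600)[0]: print("cream",cc.round(0),st[4],inframe(onplane(c,[cc],.016)[0],(.5095,-.3200),-17.5))
snap("scene","sc1.png"); t,im2=snap("top","top1.png")
a=cv2.imread("pics/sc1.png")[150:290,170:400]; cv2.imwrite("pics/sc1c.png",cv2.resize(a,None,fx=3.4,fy=3.4,interpolation=cv2.INTER_CUBIC))
```

```text
34.9 [ 0.56260278 -0.22333617  0.20310932] 0.40075497194032844 [-0.37581404 -0.22354931  0.11407927]
red [280.  80.] 213 [ 0.5862 -0.124   0.046 ] vt [-0.0005  0.0216] bt(.080) [-0.0153 -0.1664]
red [279. 132.] 182 [ 0.5761 -0.1659  0.046 ] vt [-0.0003 -0.0215] bt(.080) [-0.0232 -0.2038]
blue [461.  27.] 8535 [ 0.1222 -0.1569]
blue [390. 231.] 418 [ 0.0547 -0.3055]
blue [405. 232.] 152 [ 0.0676 -0.3088]
blue [484. 298.] 4048 [ 0.1334 -0.3885]
cream [257. 277.] 1127 [0.0054 0.005 ]
```

View pics/w21.png

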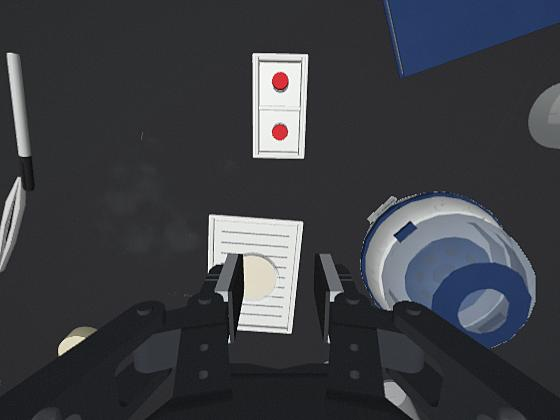

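View pics/sc1c.png

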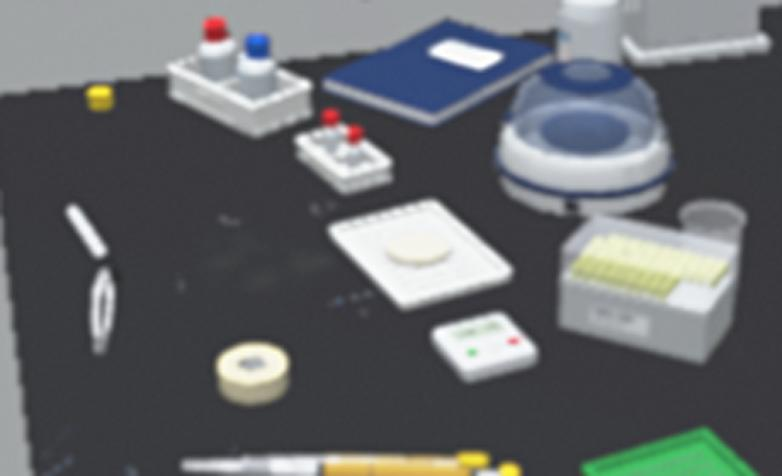

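All five pieces stand or lie in their trays, and the gripper is clear of everything. Handing in.

```bash
python3 -c "
from station import manip
print(manip.sign_off())"
```

```text
the job is handed in; nothing more can be done
None
```

I put both bottles in bottle_tray, the dish in dish_tray and both vials in vial_tray, released everything, and handed the job in at about 35 s of the 115 s. The hand-in gave no verdict.

- **Vials:** in the last wrist view they sat within 1 mm of their bay centres, at (-0.5, +21.6) mm and (-0.3, -21.5) mm in the tray frame.
- **Bottles:** I measured these just after placing each one. Red was about 1 mm from its bay centre and blue about 3 mm off in y, though the blue reading includes the side of its cap. They were out of the last wrist view, but the closing scene picture shows both upright, one to a bay.
- **Dish:** it measured about 2 mm from the tray centre just after release. The last wrist view gave (5, 5) mm, because a finger hid part of it. Both readings are within tolerance, and it looks flat.
- **Touch and force:** the gripper stood at about 0.20 m height, touching nothing. The largest force I saw in the readings was about 7 N. No check failed.

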